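# Hook the guide plate onto the screwdriving fixture

## Task

Fit the blue guide plate on the screwdriving fixture over the pump housing: tilt it so its oblong eye goes past the stud's wide head and hooks under it, lower the other end under control, and feel along the plate's length until that end drops home over the dowel, whose block is set a little differently for every batch. Leave it released, straight and flat on both pillars. Do not force it, and leave the housing in its nest and everything else on the bench where it is.

Things in the scene. Friction and masses are not known exactly. Their poses are not given: they have to be found in the camera images.
- plate_mid (a point): Centre (half-way up) of the loose blue guide plate: metal, 200 mm long (x), 6 mm thick, 0.25 to 0.4 kg, z up. Its eye end (the first 50 mm from the -x end) is 66 mm wide; all the rest is 50 mm wide, to be gripped across the width (y). Two brass bushes 22 mm across at x = -20 and +25 mm stand 8 mm above its top. It starts on the rest, eye end roughly towards the robot.
- rest: Low steel rest under the plate, fixed: base 190 x 110 x 4 mm, two rubber-topped cross bars 22 mm (x) by 84 mm (y), tops 28 mm above the bench, their middles at x = -62 and +62 mm; between them the plate's sides are free for fingers. Origin at the centre of its underside; the plate lies along its x within about 12 mm and 0.1 rad.
- eye (a point): Centre of the plate's oblong through eye, half-way up, 74 mm from the plate's centre towards -x; axes as the plate. The eye is a rectangle 34 mm along the plate's x and 52 mm across (y). Beyond it, at the plate's end, is only a bar 9 mm wide (the lip).
- lip (a point): Middle of the 9 mm wide end bar of the plate, half-way up, 95.5 mm from the plate's centre towards -x; axes as the plate.
- hole (a point): Centre of the plate's round dowel hole, 14 mm across, half-way up, 75.5 mm from the plate's centre towards +x; axes as the plate.
- stud (a point): On the axis of the fixture's dark steel stud, at the underside of its head, 92.5 mm above the bench; axes of the fixture. Stem 12 mm across, 12.5 mm out of the pillar top; round head 46 mm across, 5 mm thick, upper edge chamfered: wider than the eye is long, so the level plate cannot pass it. Pillar below: 52 mm (x) by 60 mm (y), flat top 80 mm above the bench. All rigid.
- dowel_mid (a point): Where the fixture's brass dowel has its tip when its block is set to the middle, 152.5 mm from the stud along the fixture's x; axes of the fixture. The block (40 x 50 mm, top 80 mm above the bench) is clamped firmly up to 6 mm either way along x, which only looking or feeling tells. Dowel 12 mm across, 9 mm out of the block, tapering to 9 mm over its last 2.5 mm.
- fixture: Screwdriving fixture, fixed to the bench; origin at the underside of its base 75.5 mm from the stud axis, x from stud to dowel (roughly away from the robot), z up. Base 260 x 140 x 15 mm; black bow handles on its long sides reach 103 mm from the middle line, 41 mm high. The fitted plate's eye end is at the stud.
- plate: The guide plate as a whole; origin at the centre of its underside, axes as plate_mid. It goes on with its +x end raised about 25 degrees: lip down on the -x side of the head, then moved to +x so the lip slides under the head as far as the stem; the eye's other edge then clears the head as the plate is levelled.
- housing: Aluminium pump housing, loose, standing in the fixture's nest between the pillars: round, flange 86 mm across, 50 mm high with a boss 34 mm across, top 65 mm above the bench, so 15 mm below the fitted plate; origin at its underside.
- spare_housing: A second such housing on the bench, to be left alone; origin at its underside.
- green_plate: Green guide plate of another pump type with a round eye, flat on the bench, same outline; to be left alone. Origin at the centre of its underside.
- screwdriver: Red-handled screwdriver 210 mm long on the bench, to be left alone.
- wrench: Steel spanner 190 mm long on the bench, to be left alone.
- grease: Yellow can 60 mm across and 85 mm high on the bench, to be left alone.
- tray: Blue tray 150 x 110 x 45 mm with rubber seals on the bench, to be left alone.
- gauge: Dark steel plug gauge 40 mm across and 72 mm high standing on the bench, to be left alone.
Things that resemble listed ones, but are neither listed nor needed, are in the scene too. There is more than one size of the plate; the job needs the larger. Leave any green or turquoise look-alike of the housing alone.

How it is judged:
By the outcome, as a careful person would: the job done as asked, in the order asked, and still so for the second after the job is handed in, with the robot touching nothing.
It also fails if it takes over 58 s, if anything falls off the work surface, if the arm or the gripper's body presses on something with over 40 N, if the wrist force passes 120 N, or if a joint passes its speed limit or range.

## Robot

A 6-joint arm with a two-finger parallel gripper is mounted at the origin on the work surface. World frame = base frame: x ahead of the robot, y to its left, z up, the work surface at z = 0. Lengths are in m, angles in rad, forces in N, time in s.
With the tool pointing down it reaches from about 0.225 to 0.875 m from the base axis. Payload 3.4 kg.
Tool frame: the origin (TCP) lies between the finger pads; the fingertips stand 8 mm ahead of it and the grasp point (between the pads) lies 11 mm behind it; z points along the fingers, y is the line along which they close (so a half turn about z gives the same grasp; the last joint's range is limited). The gripper opens to 85 mm and grips with 20 to 120 N. Pads are 22 mm wide; open, the fingers measure 114 mm over their backs; the gripper's body (76 mm by 85 mm) begins 54 mm behind the grasp point. The pads swing forward as they close: fully open they stand 13 mm farther back than shut.
Start: joints at [-1.232, 0.276, 1.505, -0, 1.361, -0.121], TCP at [0.255, -0.515, 0.239] pointing down, gripper open.
Joint ranges: [-2.89, 2.89], [-0.75, 2.08], [0.22, 2.7], [-1.18, 4.32], [0.11, 2.71], [-2.7, 2.7]. Speed limits (rad/s): [2.57, 2.57, 3.14, 3.14, 3.14, 3.14].

## Interface

Orientations are given as a unit quaternion [w, x, y, z].
In Python, from rig import manip gives the robot as it stands.
- The arm moves only by the tool move_arm, never from a script. Its argument "deltas" is a list that holds one entry, the list of rows, each a list of 5 numbers: the shift along the tool's x, y, z normalised to -1 to 1, where 1 is 80 cm, then the turn about the tool's z normalised to -1 to 1, where 1 is 120 degrees, then the closure, from -1 (fully open) to 1 (shut). In form: [[[tx, ty, tz, twist, grip], ...]]. A call has 1 to 12 rows; each row is the pose to reach, as a shift and turn from the pose commanded when the call began, along the tool's axes at that moment; what a row does not reach only later rows make up. A row lasts 1/10 s, in which the tool goes at most 50 mm and 8.59 degrees, less where a joint would pass 70% of its speed; a pose out of reach is approached as far as the arm can. A call with a number of a shift or a turn outside -1 to 1 is refused whole. A call with a gripper value outside its range is refused whole. The fingers move at their own pace and stop on an object; "squeeze" is the grip in N (left out, the last holds). Time passes only in rows, so rows that repeat a pose let the fingers close. It gives the time, the measured TCP pose, the force, the opening and the grip force at its end, in the units of the state.
- manip.get_state(): the state, without advancing time (a new reading comes with each control period).
- manip.get_image(name): name is "side" or "top"; returns the picture (400x640x3 uint8, red, green, blue); there is no depth.
- manip.camera_params(name): a dict with "fx", "fy", "cx", "cy" (pixels), "R" (3x3) and "t" (3): a world point X has camera coordinates R X + t. Camera axes: x right, y down, z forward; pixel columns grow to the right and rows downward; lengths in m; the calibration is good to about 2 mm. A picture is of the moment at which its call begins. camera_params takes no time and is no camera call.
- manip.sign_off(): hands the job in; it is judged then, once.
The state is a dict: "clock": time; "qpos": joint angles; "qd": joint speeds; "effort": joint torques, N m; "position": TCP position; "ee_rot": TCP orientation; "contact_force": force on the tool from outside, world axes, zero at the start; "moment": the same for the moment, N m; "width": finger opening in m; "gripper_force": force on a finger pad.
Only numpy, scipy, OpenCV 4.12 (cv2) and the standard library are available. Lean on these libraries where they do the work, as an engineer would, in place of code of your own. Each camera call takes 0.05 s, during which the arm holds its last target. There are 200 camera calls.

## Working session

There is one attempt and no reset: what is moved stays moved. The work goes in short steps, Python scripts to look and compute and a tool call to move; the robot and the scene stay as the last step left them, time stands still between calls to the robot, and variables do not carry over. Pictures are saved under pics/ and viewed, at most 10 in all, crops included, and the job is handed in when it is done.

Besides the shell and the picture viewer there is one more tool, called after "Call:" as a command line: name --argument value ..., lists and objects as JSON in quotes. move_arm: Moves the arm, as the interface text tells. Scaled input: -1 to 1 covers 80 cm each way for a shift and 120 degrees each way for a turn. Its arguments: {"type":"object","properties":{"deltas":{"type":"array","items":{"type":"array","items":{"type":"array","items":{"type":"number","minimum":-1,"maximum":1}}}},"squeeze":{"type":"number"}},"required":["deltas"]}

```bash
mkdir -p pics; ls; cat > h.py <<'E'
import numpy as np, cv2
from rig import manip
def snap(n,f=None):
    im=cv2.cvtColor(manip.get_image(n),cv2.COLOR_RGB2BGR)
    if f: cv2.imwrite(f'pics/{f}.png',im)
    return im
def ray(n,u,v):
    c=manip.camera_params(n);R=np.array(c['R']);t=np.array(c['t'])
    d=R.T@np.array([(u-c['cx'])/c['fx'],(v-c['cy'])/c['fy'],1]);return -R.T@t,d/np.linalg.norm(d)
def plane(n,u,v,z):
    o,d=ray(n,u,v);return o+d*(z-o[2])/d[2]
def proj(n,X):
    c=manip.camera_params(n);p=np.array(c['R'])@np.array(X)+np.array(c['t'])
    return np.array([c['fx']*p[0]/p[2]+c['cx'],c['fy']*p[1]/p[2]+c['cy']])
def tri(a,b):
    (o1,d1),(o2,d2)=ray('top',*a),ray('side',*b)
    s=np.linalg.lstsq(np.c_[d1,-d2],o2-o1,rcond=None)[0]
    p,q=o1+s[0]*d1,o2+s[1]*d2;return (p+q)/2,np.linalg.norm(p-q)
E
python3 - <<'E'
from h import *
a=snap('top','top0');b=snap('side','side0')
for n in('top','side'):
    c=manip.camera_params(n);print(n,c['fx'],c['cx'],c['cy'],-np.array(c['R']).T@np.array(c['t']),np.array(c['R']).round(2).tolist())
print(manip.get_state())
E
```

```text
pics
top 459.6906310880801 318.8684491618391 197.96709187675737 [ 0.3766704  -0.00349082  1.71014399] [[-0.02, -1.0, -0.01], [-1.0, 0.02, -0.08], [0.08, 0.01, -1.0]]
side 371.2514643748822 320.3561761713476 200.2930892918205 [0.25641333 1.01229523 0.82377532] [[-0.97, -0.26, -0.02], [-0.13, 0.57, -0.81], [0.22, -0.78, -0.58]]
{'clock': 0.1, 'qpos': array([-1.23199541e+00,  2.76528048e-01,  1.50600415e+00, -5.67003178e-06,
        1.36070086e+00, -1.20996679e-01]), 'qd': array([-0.00135346, -0.00105419, -0.00483048,  0.00072158,  0.00197879,
       -0.00086758]), 'effort': array([ 2.18558343e-03, -4.17698729e+01, -2.46404850e+01, -6.09523909e-05,
        5.82788882e-03, -1.85386874e-06]), 'position': array([ 0.255008  , -0.51485017,  0.23852926]), 'ee_rot': array([-8.15042725e-04,  9.73688999e-01,  2.27879486e-01, -9.19011503e-05]), 'contact_force': array([-0.26136196,  1.00810492,  0.23375273]), 'moment': array([-0.0861346 ,  0.04872554,  0.03532518]), 'gripper_force': 0.0, 'width': 0.08523231158874078}
```

View pics/top0.png

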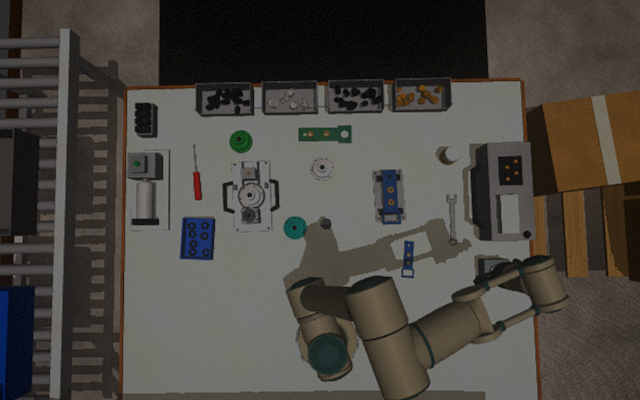

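View pics/side0.png

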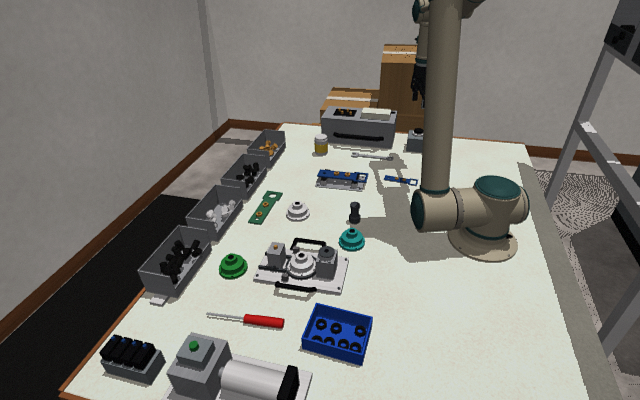

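The top view shows the large blue plate on its rest at about (389,196). A smaller blue plate lies flat on the bench at (408,258). The fixture is at about (250,197), with the stud at its lower end (248,215) and the dowel block at its upper end (250,170). The larger plate on the rest fits the description, and one enlarged composite will confirm it.

```bash
python3 - <<'E'
from h import *
a=cv2.imread('pics/top0.png');b=cv2.imread('pics/side0.png')
def cr(im,x,y,w,h):return cv2.resize(im[y:y+h,x:x+w],(400,300),interpolation=cv2.INTER_CUBIC)
g=np.vstack([np.hstack([cr(a,350,160,80,60),cr(a,210,155,80,60)]),np.hstack([cr(b,305,155,80,60),cr(b,250,235,100,75)])])
cv2.imwrite('pics/crop1.png',cv2.convertScaleAbs(g,alpha=1.5))
m=cv2.inRange(cv2.cvtColor(a,cv2.COLOR_BGR2HSV),(100,110,40),(125,255,255))
n,l,s,c=cv2.connectedComponentsWithStats(m)
for i in range(1,n):
    if s[i,4]>60: print(s[i],c[i])
E
```

```text
[382 170  19  54 547] [389.80804388 194.2559415 ]
[180 218  34  42 971] [196.83007209 238.59835221]
[402 241  12  33 175] [407.94285714 254.70285714]
[  0 290   9 110 755] [  3.27152318 337.72980132]
```

View pics/crop1.png

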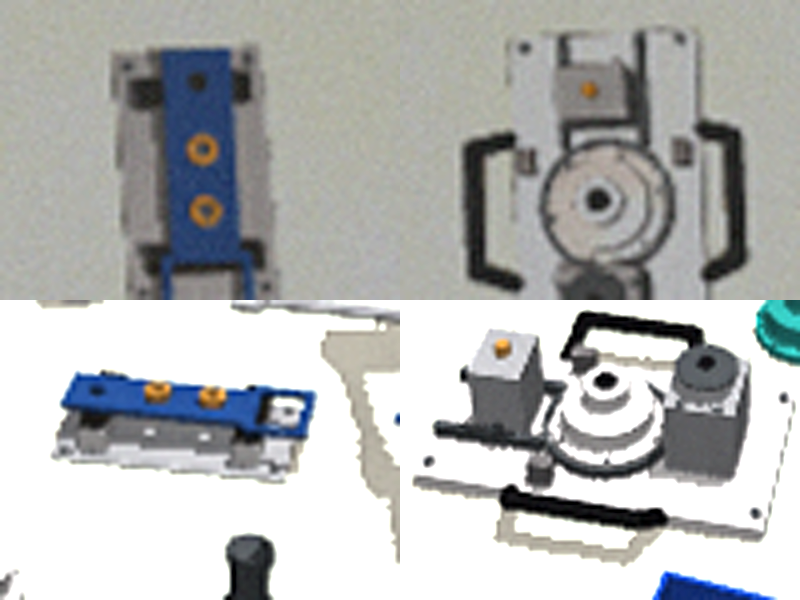

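The crop confirms it: the plate on the rest is the large one, with a rectangular eye, two brass bushes at about (390.6,190) and (391.2,202), and the hole at (389.5,176). The fixture has its dowel at about (248,173) and the dark stud head at about (249,213). Next I'll measure these from both views.

```bash
python3 - <<'E'
from h import *
ims={n:np.mean([snap(n).astype(float) for _ in range(4)],0).astype(np.uint8) for n in('top','side')}
def cents(n,box,lo,hi,mn=3):
    x,y,w,h=box;c=ims[n][y:y+h,x:x+w];m=cv2.inRange(cv2.cvtColor(c,cv2.COLOR_BGR2HSV),lo,hi)
    k,l,s,ce=cv2.connectedComponentsWithStats(m)
    return [(s[i,4],(ce[i]+[x,y]).round(2),s[i,:4]+[x,y,0,0]) for i in range(1,k) if s[i,4]>=mn]
br=((8,120,60),(28,255,255))
for n,b in(('top',(375,165,35,60)),('side',(310,160,70,40)),('top',(238,160,22,25)),('side',(262,238,30,25))):
    print('brass',n,cents(n,b,*br))
for n,b in(('top',(230,200,40,30)),('side',(310,235,40,60))):
    g=cv2.cvtColor(ims[n],cv2.COLOR_BGR2GRAY);x,y,w,h=b
    print(n);print(g[y:y+h:1,x:x+w:1] if n=='top' else g[y:y+28,x:x+w])
np.save('top.npy',ims['top']);np.save('side.npy',ims['side'])
E
```

```text
brass top [(np.int32(20), array([390. , 189.5]), array([388, 187,   5,   6])), (np.int32(22), array([390.41, 201.77]), array([388, 199,   6,   6]))]
brass side [(np.int32(14), array([335.86, 172.93]), array([334, 172,   5,   3])), (np.int32(15), array([347., 174.]), array([345, 173,   5,   3]))]
brass top [(np.int32(5), array([247.2, 172.4]), array([246, 172,   3,   2]))]
brass side [(np.int32(12), array([275. , 246.5]), array([274, 245,   3,   4]))]
top
[[117 118 118 ... 118 120 120]
 [118 116 118 ... 116 119 121]
 [117 117 118 ... 118 119 121]
 ...
 [118 117 118 ... 103  78  88]
 [117 119 117 ...  87  46  70]
 [116 117 118 ... 110  95 104]]
side
[[213 213 212 ...  39  43  45]
 [213 214 212 ...  47  47  47]
 [214 213 211 ...  68  54  50]
 ...
 [194 197 195 ... 158 135 219]
 [199 201 197 ... 192 109 219]
 [204 202 186 ... 186 120 219]]
```

```bash
python3 - <<'E'
from h import *
T=np.load('top.npy');S=np.load('side.npy')
print('bush+25',tri((390,189.5),(335.86,172.93)));print('bush-20',tri((390.41,201.77),(347,174)))
print('bush planes',plane('top',390,189.5,.042),plane('top',390.41,201.77,.042))
print('dowel',tri((247.2,172.4),(275,246.0)),plane('top',247.2,172.4,.089))
def cr(im,x,y,w,h):
    c=cv2.resize(im[y:y+h,x:x+w],(400,400),interpolation=cv2.INTER_NEAREST)
    return cv2.convertScaleAbs(c,alpha=1.8)
a=cr(T,230,195,40,40);b=cr(S,305,240,40,40)
for c in(a,b):
    for i in range(0,400,50): cv2.line(c,(i,0),(i,6),(0,0,255),1);cv2.line(c,(0,i),(6,i),(0,0,255),1)
cv2.imwrite('pics/stud.png',np.hstack([a,b]))
E
```

```text
bush+25 (array([ 0.54250355, -0.24293705,  0.03401863]), np.float64(0.0003066712409339944))
bush-20 (array([ 0.49700448, -0.24300372,  0.03504323]), np.float64(0.0005515549569814942))
bush planes [ 0.54156306 -0.24182259  0.042     ] [ 0.49677652 -0.2419674   0.042     ]
dowel (array([0.60830424, 0.2717639 , 0.08272843]), np.float64(0.0003421796054035561)) [0.60757722 0.27075419 0.089     ]
```

View pics/stud.png

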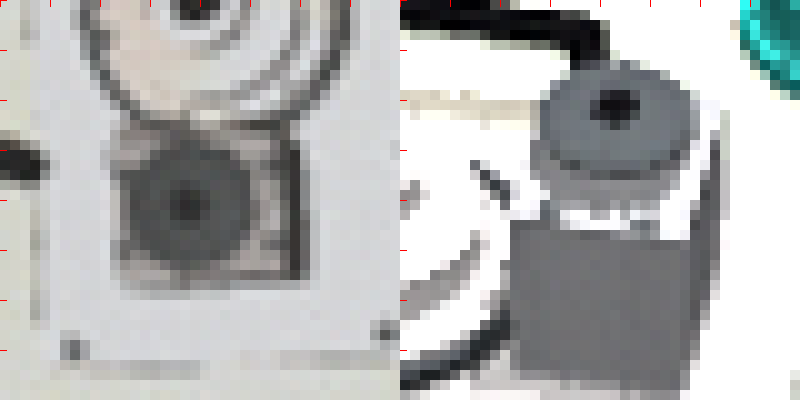

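```bash
python3 - <<'E'
from h import *
T=np.load('top.npy')
st=plane('top',248.35,214.9,.0975);print('stud',st,tri((248.35,214.9),(326.1,250.7)))
d=plane('top',247.2,172.4,.089);v=d-st;print('fix yaw',np.arctan2(v[1],v[0]),'len',np.hypot(*v[:2]))
m=cv2.inRange(cv2.cvtColor(T,cv2.COLOR_BGR2HSV),(100,110,30),(128,255,255))
P=[]
for r in range(166,228):
    c=np.where(m[r,375:405])[0]
    if len(c): P.append((375+(c.min()+c.max())/2,r,c.max()-c.min()+1))
P=np.array(P);print(P[[0,1,-2,-1]],P[:,2])
W=np.array([plane('top',u,r,.034) for u,r,w in P if w<=16]);print('plate yaw',np.polyfit(W[:,0],W[:,1],1), 'x extent',plane('top',390,P[0,1]-.5,.034)[0],plane('top',390,P[-1,1]+.5,.034)[0])
# refined ends by gray weighting
# hole
g=cv2.cvtColor(T,cv2.COLOR_BGR2GRAY)[172:182,384:396];print(g)
E
```

```text
stud [0.45557818 0.26590614 0.0975    ] (array([0.45529386, 0.26660926, 0.09266776]), np.float64(0.0010587948382260208))
fix yaw 0.03188446518070899 len 0.15207633087751554
[[389.  170.   13. ]
 [388.5 171.   14. ]
 [391.5 222.   18. ]
 [391.5 223.   18. ]] [13. 14. 13. 13. 13. 13. 13. 13. 14. 14. 13. 13. 13. 14. 13. 13. 13. 14.
 14. 14. 14. 13. 13. 13. 13. 13. 13. 13. 13. 13. 13. 14. 14. 13. 13. 13.
 14. 14. 14. 14. 16. 18. 19. 18. 18. 17. 17. 17. 18. 17. 18. 18. 18. 18.]
plate yaw [ 0.01818492 -0.25153898] x extent 0.6160892999782377 0.4182164140404582
[[40 41 43 41 42 43 39 41 40 42 41 46]
 [40 44 43 42 42 42 41 40 43 40 41 44]
 [42 43 42 40 36 35 35 41 41 41 40 42]
 [42 44 44 34 29 28 26 39 41 42 42 42]
 [43 43 45 35 28 27 25 36 42 42 42 42]
 [42 42 40 38 33 29 27 35 42 41 42 42]
 [42 42 41 42 39 36 37 41 42 41 41 45]
 [42 41 42 42 43 41 41 42 43 40 40 42]
 [45 41 43 41 41 40 40 41 41 42 42 41]
 [42 43 44 40 42 40 42 43 43 43 41 42]]
```

```bash
cat >> h.py <<'E'
def yaw(q): return 2*np.arctan2(q[2],q[1])
def go(target,yw=None):
    s=manip.get_state();p=s['position'];y0=yaw(s['ee_rot']);d=np.array(target)-p
    c,sn=np.cos(y0),np.sin(y0)
    t=np.array([c*d[0]+sn*d[1], sn*d[0]-c*d[1], -d[2]])/.8
    tw=0 if yw is None else -((yw-y0+np.pi)%(2*np.pi)-np.pi)/np.radians(120)
    print('clk',s['clock'],'pos',p.round(4),'yaw',round(y0,4),'-> units',t.round(4),round(tw,4));return t,tw
E
python3 - <<'E'
from h import *
go([.555,-.2414,.10],.018)
go([.555,-.2414,.021],.018)
E
```

```text
clk 0.5 pos [ 0.2552 -0.5153  0.2393] yaw 0.4598 -> units [ 0.4878 -0.1405  0.1741] 0.211
clk 0.5 pos [ 0.2552 -0.5153  0.2393] yaw 0.4598 -> units [ 0.4878 -0.1405  0.2729] 0.211
```

Call:
move_arm --deltas '[[[0.06,-0.018,0.02,0.025,-1],[0.12,-0.035,0.043,0.06,-1],[0.18,-0.053,0.065,0.1,-1],[0.24,-0.07,0.087,0.14,-1],[0.3,-0.088,0.11,0.17,-1],[0.36,-0.105,0.13,0.211,-1],[0.42,-0.122,0.15,0.211,-1],[0.465,-0.135,0.165,0.211,-1],[0.488,-0.1405,0.174,0.211,-1],[0.488,-0.1405,0.174,0.211,-1],[0.488,-0.1405,0.174,0.211,-1],[0.488,-0.1405,0.174,0.211,-1]]]'

```text
clock: 1.7
position: [0.5547, -0.2422, 0.1005]
ee_rot: [0.0, 1.0, 0.009, 0.0]
contact_force: [-1.1, -1.3, -0.2]
width: 0.0858
gripper_force: 0.0
```

```bash
python3 - <<'E'
from h import *
go([.555,-.2414,.021],.018)
a=snap('top');b=snap('side')
cr=lambda im,x,y:cv2.resize(im[y:y+80,x:x+80],(400,400),interpolation=cv2.INTER_CUBIC)
cv2.imwrite('pics/pre.png',cv2.convertScaleAbs(np.hstack([cr(a,350,150),cr(b,300,130)]),alpha=1.4))
E
```

```text
clk 1.7 pos [ 0.5547 -0.2422  0.1005] yaw 0.0173 -> units [ 0.0004 -0.0009  0.0994] -0.0003
```

View pics/pre.png

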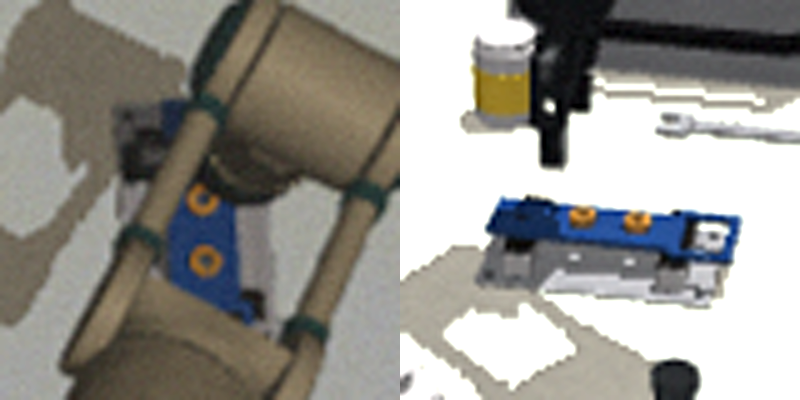

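The fingers stand over the plate just beyond the +25 bush, clear of the bar, which shows at crop x≈545. Descending.

Call:
move_arm --deltas '[[[0,-0.001,0.015,0,-1],[0,-0.001,0.035,0,-1],[0,-0.001,0.055,0,-1],[0,-0.001,0.075,0,-1],[0,-0.001,0.09,0,-1],[0,-0.001,0.099,0,-1],[0,-0.001,0.099,0,-1],[0,-0.001,0.099,0,-1]]]'

```text
clock: 2.6
position: [0.5554, -0.2408, 0.0211]
ee_rot: [0.0, 1.0, 0.009, 0.0]
contact_force: [-0.2, -0.4, 0.6]
width: 0.0852
gripper_force: 0.0
```

Call:
move_arm --deltas '[[[0,0,0,0,0.0],[0,0,0,0,0.3],[0,0,0,0,0.6],[0,0,0,0,0.6],[0,0,0,0,0.6],[0,0,0,0,0.6]]]' --squeeze 20

```text
clock: 3.2
position: [0.5555, -0.2405, 0.0216]
ee_rot: [0.0, 1.0, 0.009, 0.001]
contact_force: [-0.1, 2.2, 6.2]
width: 0.0493
gripper_force: 21.3
```

Call:
move_arm --deltas '[[[0,0,-0.005,0,0.6],[0,0,-0.01,0,0.6],[0,0,-0.015,0,0.6],[0,0,-0.02,0,0.6],[0,0,-0.025,0,0.6],[0,0,-0.03,0,0.6],[0,0,-0.035,0,0.6],[0,0,-0.035,0,0.6]]]'

```text
clock: 4.0
position: [0.5556, -0.2408, 0.0497]
ee_rot: [0.0, 1.0, 0.009, 0.001]
contact_force: [1.5, -0.4, -3.4]
width: 0.0495
gripper_force: 21.4
```

```bash
python3 - <<'E'
from h import *
s=manip.get_state();print(s['contact_force'],s['moment'],s['position'],s['width'])
b=snap('side')
cv2.imwrite('pics/lift1.png',cv2.convertScaleAbs(cv2.resize(b[130:210,290:390],(600,480),interpolation=cv2.INTER_CUBIC),alpha=1.4))
E
```

```text
[ 1.52425807 -0.37252205 -3.36737863] [-0.05219375 -0.13779366  0.00775928] [ 0.55557737 -0.24081492  0.04965766] 0.04953354615249635
```

View pics/lift1.png

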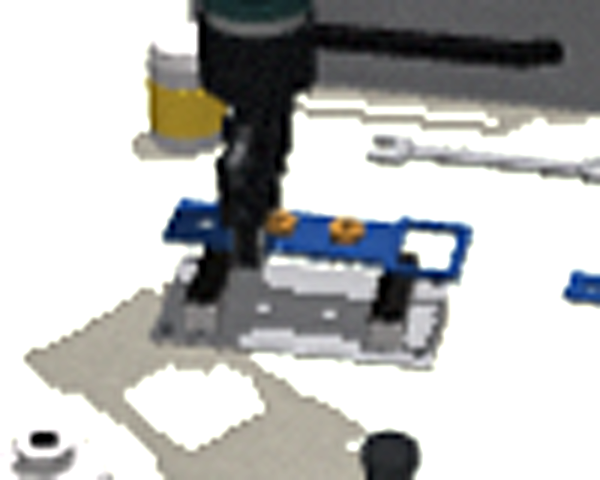

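The pads held the plate almost level (bushes at crop (283,222) and (347,230)), so gravity alone doesn't tilt it at 20 N. The tool can't tilt, so I'll pivot the plate gently in the fingers instead: rest the +x end's underside on the rigid stud head from the -x side and lower the grip. First I carry it over.

Call:
move_arm --deltas '[[[0,0,-0.01,0,0.6],[0,0,-0.03,0,0.6],[0,0,-0.06,0,0.6],[0,0,-0.09,0,0.6],[0,0,-0.12,0,0.6],[-0.01,-0.02,-0.145,0,0.6],[-0.02,-0.05,-0.16,0,0.6],[-0.035,-0.09,-0.16,0,0.6],[-0.05,-0.135,-0.16,0,0.6],[-0.065,-0.18,-0.16,0,0.6],[-0.08,-0.225,-0.16,0,0.6],[-0.095,-0.27,-0.16,0,0.6]]]' --squeeze 60

```text
clock: 5.25
position: [0.4744, -0.0246, 0.1774]
ee_rot: [0.0, 1.0, 0.009, 0.0]
contact_force: [0.5, 0.2, -2.8]
width: 0.0481
gripper_force: 62.6
```

Call:
move_arm --deltas '[[[-0.015,-0.045,0,0,0.6],[-0.03,-0.09,0,0,0.6],[-0.045,-0.135,0,0,0.6],[-0.06,-0.18,0,0,0.6],[-0.075,-0.225,0,0,0.6],[-0.09,-0.27,0,0,0.6],[-0.1,-0.31,0,0,0.6],[-0.107,-0.34,0,0,0.6],[-0.11,-0.355,0,0,0.6],[-0.11,-0.36,0,0,0.6],[-0.11,-0.36,0,0,0.6]]]'

```text
clock: 6.35
position: [0.3824, 0.2601, 0.177]
ee_rot: [0.0, 1.0, 0.009, 0.0]
contact_force: [-0.2, -0.5, -2.9]
width: 0.0487
gripper_force: 62.6
```

```bash
python3 - <<'E'
from h import *
go([.3861,.2637,.100],.032)
s=manip.get_state();print(s['contact_force'],s['moment'],s['gripper_force'])
a=snap('top');b=snap('side')
cr=lambda im,x,y:cv2.resize(im[y:y+100,x:x+100],(400,400),interpolation=cv2.INTER_CUBIC)
cv2.imwrite('pics/over.png',cv2.convertScaleAbs(np.hstack([cr(a,200,160),cr(b,290,200)]),alpha=1.4))
E
```

```text
clk 6.35 pos [0.3824 0.2601 0.177 ] yaw 0.0186 -> units [ 0.0047 -0.0044  0.0962] -0.0064
[-0.20506672 -0.53001534 -2.93037067] [-0.01138617 -0.14704937  0.03914408] 62.648403346538544
```

View pics/over.png

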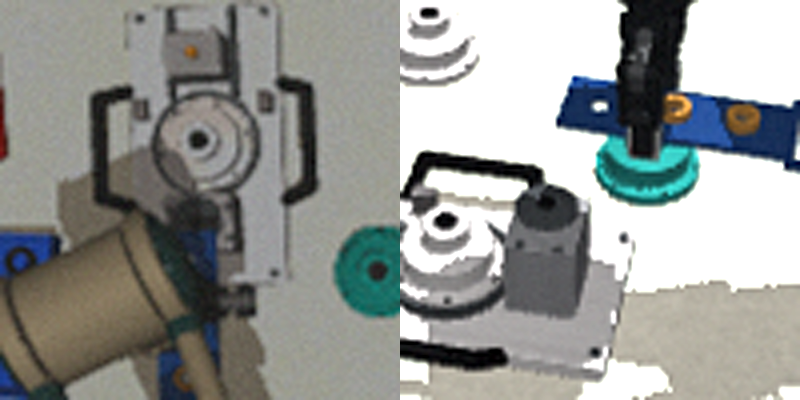

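The plate is carried level over the -x side of the fixture, with bushes at side (359.5,227) and (375.7,229.5). The stud head below is at side (326,250). I'll get the grip location along the plate numerically from the bushes.

```bash
cat >> h.py <<'E'
def bushes(n=6,box=None):
    im=np.mean([snap('side').astype(float) for _ in range(n)],0).astype(np.uint8)
    m=cv2.inRange(cv2.cvtColor(im,cv2.COLOR_BGR2HSV),(8,120,60),(28,255,255))
    k,l,s,c=cv2.connectedComponentsWithStats(m)
    return im,[(s[i,4],c[i].round(2)) for i in range(1,k) if 6<=s[i,4]<80]
def yplane(u,v,p0,y0):
    "ray cut with the vertical plane through p0 along yaw y0 -> (along,z)"
    o,d=ray('side',u,v);n=np.array([-np.sin(y0),np.cos(y0),0]);X=o+d*(n@(np.array(p0)-o))/(n@d)
    return (X-p0)@np.array([np.cos(y0),np.sin(y0),0]),X[2]
E
python3 - <<'E'
from h import *
im,B=bushes(4);s=manip.get_state();p=s['position']
for a,c in B:
    r=yplane(*c,p,yaw(s['ee_rot']));print(a,c,np.round(r,4), 'rel z',round(r[1]-p[2],4))
E
```

```text
16 [330.75  92.25] [0.0566 0.5496] rel z 0.3728
21 [314.24 123.67] [0.0954 0.4748] rel z 0.298
6 [446.5 136. ] [-0.1924  0.471 ] rel z 0.2942
8 [457.5 137. ] [-0.2146  0.4708] rel z 0.294
8 [468.5 138. ] [-0.2365  0.4706] rel z 0.2937
8 [479.5 139. ] [-0.2581  0.4703] rel z 0.2935
8 [491.5 140. ] [-0.2814  0.4703] rel z 0.2934
8 [502.5 141. ] [-0.3026  0.4701] rel z 0.2932
26 [527.92 147.81] [-0.3533  0.4597] rel z 0.2828
6 [396.17 177.83] [-0.0987  0.3551] rel z 0.1782
22 [265.14 204.  ] [0.2428 0.227 ] rel z 0.0501
25 [258.64 213.8 ] [0.2667 0.1892] rel z 0.0124
35 [358.66 226.66] [-0.0161  0.1921] rel z 0.0153
47 [375.47 229.17] [-0.0605  0.1914] rel z 0.0146
12 [275.  246.5] [0.2299 0.0723] rel z -0.1045
24 [ 41.25 292.67] [ 1.3665 -0.4276] rel z -0.6045
```

Call:
move_arm --deltas '[[[0.007,-0.0045,0.01,-0.0064,0.6],[0.007,-0.0045,0.03,-0.0064,0.6],[0.007,-0.0045,0.05,-0.0064,0.6],[0.007,-0.0045,0.07,-0.0064,0.6],[0.007,-0.0045,0.085,-0.0064,0.6],[0.007,-0.0045,0.093,-0.0064,0.6],[0.007,-0.0045,0.096,-0.0064,0.6],[0.007,-0.0045,0.096,-0.0064,0.6],[0.007,-0.0045,0.096,-0.0064,0.6]]]' --squeeze 20

```text
clock: 7.55
position: [0.3883, 0.2644, 0.1005]
ee_rot: [-0.0, 1.0, 0.016, 0.001]
contact_force: [-0.1, 0.7, -2.9]
width: 0.0483
gripper_force: 62.6
```

Call:
move_arm --deltas '[[[0,0,0.004,0,0.6],[0,0,0.008,0,0.6],[0,0,0.012,0,0.6],[0,0,0.016,0,0.6],[0,0,0.02,0,0.6],[0,0,0.02,0,0.6]]]'

```text
clock: 8.15
position: [0.3875, 0.2641, 0.0841]
ee_rot: [0.0, 1.0, 0.016, -0.0]
contact_force: [-3.1, -1.1, 4.5]
width: 0.0484
gripper_force: 63.9
```

Call:
move_arm --deltas '[[[0,0,0.003,0,0.6],[0,0,0.006,0,0.6],[0,0,0.009,0,0.6],[0,0,0.009,0,0.6]]]' --squeeze 30

```text
clock: 8.55
position: [0.3879, 0.2642, 0.0768]
ee_rot: [0.0, 1.0, 0.016, 0.0]
contact_force: [-2.8, -0.5, 4.7]
width: 0.0485
gripper_force: 65.1
```

```bash
python3 - <<'E'
from h import *
im,B=bushes(4);s=manip.get_state();p=s['position'];print(p,s['contact_force'],s['moment'],s['gripper_force'])
R=[yplane(*c,p,yaw(s['ee_rot'])) for a,c in B if 340<c[0]<420 and 190<c[1]<300]
for r in R: print(np.round(r,4), 'rel z',round(r[1]-p[2],4))
print([c for a,c in B if 340<c[0]<420 and 190<c[1]<300])
cv2.imwrite('pics/tilt.png',cv2.convertScaleAbs(cv2.resize(im[190:290,290:440],(750,500),interpolation=cv2.INTER_CUBIC),alpha=1.4))
E
```

```text
[0.38785393 0.26417419 0.07691681] [-1.11282453 -0.67797983  4.55498431] [-0.11916652 -0.17190052 -0.06725329] 65.0188185274601
[-0.0166  0.088 ] rel z 0.0111
[-0.0586  0.0742] rel z -0.0027
[array([355.29, 256.  ]), array([370.03, 261.69])]
```

View pics/tilt.png

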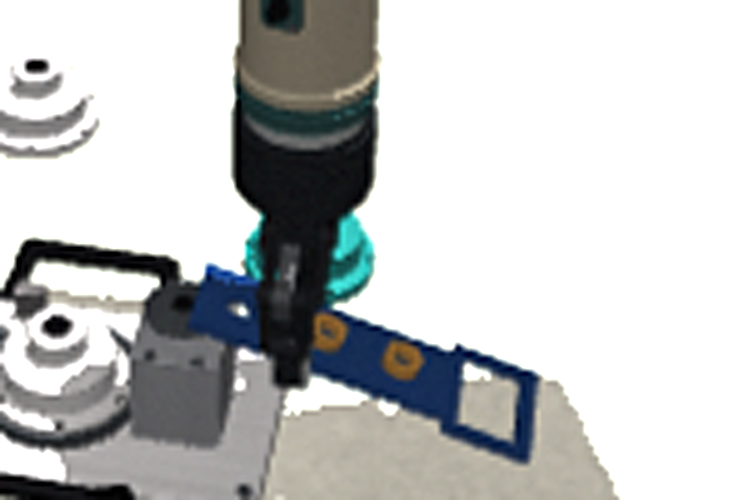

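The plate pivots cleanly in the pads against the head, at about 18° with about 7 N. The +x end rests on the head at crop (205,310), and the eye at (490,400) is low. Lowering further to reach 26–27°.

Call:
move_arm --deltas '[[[0,0,0.003,0,0.6],[0,0,0.006,0,0.6],[0,0,0.009,0,0.6],[0,0,0.012,0,0.6],[0,0,0.012,0,0.6]]]'

```text
clock: 9.25
position: [0.389, 0.2647, 0.0676]
ee_rot: [-0.001, 1.0, 0.016, 0.001]
contact_force: [-0.5, 0.6, 5.3]
width: 0.0484
gripper_force: 67.5
```

Call:
move_arm --deltas '[[[0,0,-0.01,0,0.6],[0,0,-0.03,0,0.6],[0,0,-0.06,0,0.6],[0,0,-0.08,0,0.6],[0,0,-0.08,0,0.6],[0,0,-0.08,0,0.6]]]' --squeeze 80

```text
clock: 9.85
position: [0.3873, 0.264, 0.1308]
ee_rot: [0.0, 1.0, 0.016, -0.0]
contact_force: [-0.1, -1.1, -3.4]
width: 0.0479
gripper_force: 83.1
```

```bash
cat >> h.py <<'E'
def meas(n=6,lo=(330,180),hi=(420,300)):
    im,B=bushes(n);s=manip.get_state();p=s['position'];y0=yaw(s['ee_rot'])
    print('clk',s['clock'],'pos',p.round(4),'yaw',round(y0,4),'F',s['contact_force'].round(1),'M',s['moment'].round(2),'w',round(s['width'],4),s['gripper_force'].round(0))
    R=[np.array(yplane(*c,p,y0))-[0,p[2]] for a,c in B if lo[0]<c[0]<hi[0] and lo[1]<c[1]<hi[1]]
    print([(a,c) for a,c in B if lo[0]<c[0]<hi[0] and lo[1]<c[1]<hi[1]])
    for r in R: print(r.round(4))
    if len(R)==2: d=R[0]-R[1];print('tilt',np.degrees(np.arctan2(d[1],d[0])),'len',np.hypot(*d))
    return im,R
E
python3 -c "
from h import *
meas()"
```

```text
Traceback (most recent call last):
  File "h.py", line 37, in meas
    print('clk',s['clock'],'pos',p.round(4),'yaw',round(y0,4),'F',s['contact_force'].round(1),'M',s['moment'].round(2),'w',round(s['width'],4),s['gripper_force'].round(0))
                                                                                                                                               ^^^^^^^^^^^^^^^^^^^^^^^^
AttributeError: 'float' object has no attribute 'round'
```

```bash
sed -i "s/s\['gripper_force'\].round(0)/s['gripper_force']/" h.py; python3 - <<'E'
from h import *
im,R=meas(3)
np.save('side2.npy',im)
# lip end: blue mask extremes at -x end
m=cv2.inRange(cv2.cvtColor(im,cv2.COLOR_BGR2HSV),(100,110,30),(128,255,255))
k,l,s,c=cv2.connectedComponentsWithStats(m)
for i in range(1,k):
    if s[i,4]>60: print(s[i],c[i])
print(tri((248.35,214.9),(326.1,250.7)))
# compare: plane through stud axis, stud head centre z seen in side
print('stud side in fixture plane',yplane(326.1,250.7,[.4556,.2659,0],.032))
E
```

```text
clk 10.3 pos [0.3876 0.2641 0.1309] yaw 0.0313 F [-0.5  0.  -2.8] M [ 0.02 -0.11 -0.05] w 0.0478 83.04385676980019
[(np.int32(33), array([356.  , 242.06])), (np.int32(39), array([369.97, 249.49]))]
[-0.0166  0.0094]
[-0.0556 -0.0108]
tilt 27.288777048182823 len 0.04394283413956401
[384 175  27   9  91] [396.45054945 179.08791209]
[328 226  15  20 163] [335.55828221 234.97546012]
[353 239  42  34 380] [373.57894737 254.27368421]
[ 301  303   72   62 2642] [336.69114307 333.14118092]
(array([0.45529386, 0.26660926, 0.09266776]), np.float64(0.0010587948382260208))
stud side in fixture plane (np.float64(-0.0006568248194331366), np.float64(0.09200546620630812))
```

Call:
move_arm --deltas '[[[0,0,-0.02,0,0.6],[0,0,-0.045,0,0.6],[0.01,0,-0.06,0,0.6],[0.04,0,-0.061,0,0.6],[0.08,0,-0.061,0,0.6],[0.12,0,-0.061,0,0.6],[0.155,0,-0.061,0,0.6],[0.18,0,-0.061,0,0.6],[0.192,0,-0.061,0,0.6],[0.195,0,-0.061,0,0.6],[0.195,0,-0.061,0,0.6],[0.195,0,-0.061,0,0.6]]]'

```text
clock: 11.5
position: [0.5422, 0.269, 0.18]
ee_rot: [0.0, 1.0, 0.016, -0.001]
contact_force: [0.4, 0.0, -2.7]
width: 0.048
gripper_force: 83.4
```

```bash
python3 - <<'E'
from h import *
im,R=meas(4,(285,150),(400,270))
go([.5435,.2690,.150],.032)
E
```

```text
clk 11.7 pos [0.5429 0.2691 0.1804] yaw 0.0318 F [ 0.1 -0.9 -2.8] M [-0.03 -0.12 -0.03] w 0.0485 83.40923622250557
[(np.int32(6), array([396.17, 177.83])), (np.int32(44), array([299.36, 220.89])), (np.int32(40), array([313.95, 228.22]))]
[-0.2594  0.1765]
[-0.0151  0.0091]
[-0.0553 -0.0103]
clk 11.7 pos [0.5429 0.2691 0.1804] yaw 0.0318 -> units [0.0008 0.0002 0.038 ] -0.0001
```

Call:
move_arm --deltas '[[[0.0008,0,0.01,0,0.6],[0.0008,0,0.025,0,0.6],[0.0008,0,0.04,0,0.6],[0.0008,0,0.05,0,0.6],[0.0008,0,0.052,0,0.6],[0.0008,0,0.052,0,0.6]]]'

```text
clock: 12.3
position: [0.544, 0.2689, 0.1377]
ee_rot: [0.0, 1.0, 0.016, -0.001]
contact_force: [0.3, -0.0, -3.1]
width: 0.0484
gripper_force: 83.4
```

```bash
cat >> h.py <<'E'
def st():
    s=manip.get_state();print('clk',round(s['clock'],2),'pos',s['position'].round(4),'yaw',round(yaw(s['ee_rot']),4),'F',s['contact_force'].round(1),'M',s['moment'].round(3),'w',round(s['width'],4),round(s['gripper_force']))
E
python3 -c "
from h import *
st()"
```

```text
clk 12.3 pos [0.544  0.2689 0.1377] yaw 0.0313 F [ 0.3 -0.  -3.1] M [-0.027 -0.092 -0.02 ] w 0.0484 83
```

Call:
move_arm --deltas '[[[0,0,0.001,0,0.6],[0,0,0.0025,0,0.6],[0,0,0.0025,0,0.6]]]'

```text
clock: 12.6
position: [0.5444, 0.2691, 0.1367]
ee_rot: [-0.0, 1.0, 0.016, 0.0]
contact_force: [0.4, 0.1, -2.7]
width: 0.0481
gripper_force: 83.4
```

```bash
python3 -c "
from h import *
st()"
```

```text
clk 12.6 pos [0.5444 0.2691 0.1367] yaw 0.0313 F [ 0.4  0.1 -2.7] M [ 0.061 -0.087  0.022] w 0.0481 83
```

Call:
move_arm --deltas '[[[0,0,0.001,0,0.6],[0,0,0.0025,0,0.6],[0,0,0.0025,0,0.6]]]'

```text
clock: 12.9
position: [0.5441, 0.269, 0.1343]
ee_rot: [0.0, 1.0, 0.016, -0.0]
contact_force: [-0.1, -0.0, -3.8]
width: 0.0482
gripper_force: 83.4
```

```bash
python3 -c "
from h import *
st()"
```

```text
clk 12.9 pos [0.5441 0.269  0.1343] yaw 0.0313 F [-0.1 -0.  -3.8] M [-0.006 -0.054  0.003] w 0.0482 83
```

Call:
move_arm --deltas '[[[0,0,0.001,0,0.6],[0,0,0.0025,0,0.6],[0,0,0.0025,0,0.6]]]'

```text
clock: 13.2
position: [0.5441, 0.269, 0.1322]
ee_rot: [0.0, 1.0, 0.016, -0.0]
contact_force: [0.5, 0.5, -2.8]
width: 0.0479
gripper_force: 83.4
```

```bash
python3 -c "
from h import *
st()"
```

```text
clk 13.2 pos [0.5441 0.269  0.1322] yaw 0.0313 F [ 0.5  0.5 -2.8] M [ 0.061 -0.08  -0.019] w 0.0479 83
```

Call:
move_arm --deltas '[[[0,0,0.001,0,0.6],[0,0,0.0025,0,0.6],[0,0,0.0025,0,0.6]]]'

```text
clock: 13.5
position: [0.5446, 0.2691, 0.1306]
ee_rot: [-0.0, 1.0, 0.016, 0.0]
contact_force: [0.7, -0.5, -0.9]
width: 0.0477
gripper_force: 83.3
```

```bash
python3 -c "
from h import *
st()"
```

```text
clk 13.5 pos [0.5446 0.2691 0.1306] yaw 0.0313 F [ 0.7 -0.5 -0.9] M [-0.026 -0.085  0.032] w 0.0477 83
```

Call:
move_arm --deltas '[[[0,0,0.001,0,0.6],[0,0,0.0025,0,0.6],[0,0,0.0025,0,0.6]]]'

```text
clock: 13.8
position: [0.5452, 0.2692, 0.1291]
ee_rot: [-0.0, 1.0, 0.016, 0.001]
contact_force: [2.0, 0.1, 2.5]
width: 0.0481
gripper_force: 83.3
```

```bash
python3 - <<'E'
from h import *
st()
im,R=meas(4,(285,150),(340,270))
m=cv2.resize(im[200:300,270:390],(720,600),interpolation=cv2.INTER_CUBIC)
cv2.imwrite('pics/hook.png',cv2.convertScaleAbs(m,alpha=1.5))
E
```

```text
clk 13.8 pos [0.5452 0.2692 0.1291] yaw 0.0313 F [2.  0.1 2.5] M [-0.096 -0.044  0.026] w 0.0481 83
clk 14.0 pos [0.5449 0.2692 0.129 ] yaw 0.0312 F [2.  0.2 2.6] M [-0.09 -0.06 -0.01] w 0.048 83.26675146818161
[(np.int32(41), array([299.51, 235.02])), (np.int32(34), array([313.88, 241.91]))]
[-0.0145  0.0091]
[-0.0554 -0.0094]
tilt 24.393571424094517 len 0.04489565937476406
```

View pics/hook.png

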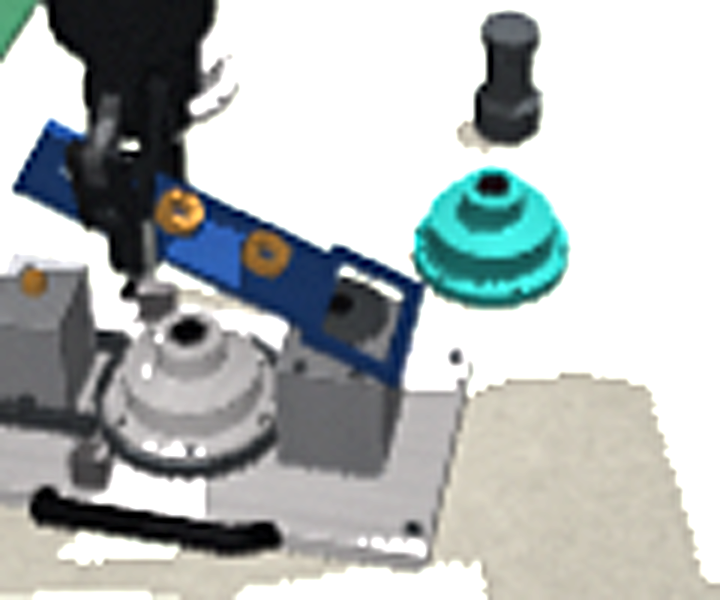

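The view shows the head sitting inside the eye (crop (355,310)). The touch was the eye's +x edge meeting the head top. I'll raise 2 mm and slide +x under the head, watching the force.

Call:
move_arm --deltas '[[[0,0,-0.0015,0,0.6],[0,0,-0.0027,0,0.6],[0.0025,0,-0.0027,0,0.6],[0.005,0,-0.0027,0,0.6],[0.0075,0,-0.0027,0,0.6],[0.01,0,-0.0027,0,0.6],[0.01,0,-0.0027,0,0.6]]]'

```text
clock: 14.7
position: [0.5522, 0.2692, 0.1302]
ee_rot: [0.0, 1.0, 0.016, -0.0]
contact_force: [-0.5, -0.1, -1.4]
width: 0.0482
gripper_force: 83.2
```

```bash
python3 -c "
from h import *
st()"
```

```text
clk 14.7 pos [0.5522 0.2692 0.1302] yaw 0.0312 F [-0.5 -0.1 -1.4] M [-0.071  0.248 -0.02 ] w 0.0482 83
```

Call:
move_arm --deltas '[[[0,0,-0.0014,0,0.6],[0.0025,0,-0.0014,0,0.6],[0.005,0,-0.0014,0,0.6],[0.0075,0,-0.0014,0,0.6],[0.0075,0,-0.0014,0,0.6]]]'

```text
clock: 15.2
position: [0.5589, 0.2695, 0.1318]
ee_rot: [-0.0, 1.0, 0.016, 0.0]
contact_force: [-0.3, -0.4, -2.5]
width: 0.0479
gripper_force: 83.4
```

```bash
python3 -c "
from h import *
st()"
```

```text
clk 15.2 pos [0.5589 0.2695 0.1318] yaw 0.0312 F [-0.3 -0.4 -2.5] M [-0.023 -0.097 -0.001] w 0.0479 83
```

Call:
move_arm --deltas '[[[0.0025,0,0,0,0.6],[0.005,0,0,0,0.6],[0.007,0,0,0,0.6],[0.007,0,0,0,0.6]]]'

```text
clock: 15.6
position: [0.5639, 0.2696, 0.1316]
ee_rot: [0.0, 1.0, 0.016, -0.0]
contact_force: [-0.1, 0.6, -1.8]
width: 0.0479
gripper_force: 83.3
```

```bash
python3 -c "
from h import *
st()"
```

```text
clk 15.6 pos [0.5639 0.2696 0.1316] yaw 0.0311 F [-0.1  0.6 -1.8] M [-0.009  0.025 -0.016] w 0.0479 83
```

Call:
move_arm --deltas '[[[0.0012,0,0,0,0.6],[0.0025,0,0,0,0.6],[0.0025,0,0,0,0.6]]]'

```text
clock: 15.9
position: [0.5645, 0.2696, 0.1311]
ee_rot: [0.0, 1.0, 0.016, -0.002]
contact_force: [-3.7, -0.7, -4.0]
width: 0.0482
gripper_force: 83.2
```

```bash
python3 -c "
from h import *
st()"
```

```text
clk 15.9 pos [0.5645 0.2696 0.1311] yaw 0.0312 F [-3.7 -0.7 -4. ] M [ 0.034  0.611 -0.063] w 0.0482 83
```

Stem contact is felt (Fx about -3.7 N at x=0.5645). I'll back off about 1 mm and lower along the hinge arc about the lip.

Call:
move_arm --deltas '[[[-0.0015,0,0,0,0.6],[0,0,0.004,0,0.6],[0.0014,0,0.008,0,0.6],[0.0036,0,0.0134,0,0.6],[0.005,0,0.0178,0,0.6],[0.0065,0,0.022,0,0.6],[0.0083,0,0.0278,0,0.6],[0.0083,0,0.0278,0,0.6]]]' --squeeze 40

```text
clock: 16.7
position: [0.5735, 0.2698, 0.109]
ee_rot: [0.0, 1.0, 0.016, 0.001]
contact_force: [-0.4, -0.1, 1.4]
width: 0.0479
gripper_force: 82.3
```

```bash
python3 - <<'E'
from h import *
st()
im,R=meas(4,(250,150),(340,270))
E
```

```text
clk 16.7 pos [0.5735 0.2698 0.109 ] yaw 0.0313 F [-0.4 -0.1  1.4] M [-0.158  0.47   0.055] w 0.0479 82
clk 16.9 pos [0.5732 0.2698 0.1098] yaw 0.0315 F [ 0.9 -0.2  1.3] M [-0.19  0.38  0.11] w 0.048 82.3685123026371
[(np.int32(21), array([265., 204.])), (np.int32(24), array([258.71, 213.71])), (np.int32(38), array([290.58, 238.16])), (np.int32(35), array([305.57, 243.43])), (np.int32(13), array([275.15, 246.54]))]
[0.0486 0.1233]
[0.0714 0.0866]
[-0.0154  0.0117]
[-0.0589 -0.0006]
[ 0.035 -0.03 ]
```

Call:
move_arm --deltas '[[[0.001,0,0.004,0,0.6],[0.0019,0,0.008,0,0.6],[0.0028,0,0.012,0,0.6],[0.0036,0,0.016,0,0.6],[0.0043,0,0.0205,0,0.6],[0.0048,0,0.024,0,0.6],[0.0048,0,0.024,0,0.6]]]'

```text
clock: 17.6
position: [0.5764, 0.2702, 0.0898]
ee_rot: [-0.0, 1.0, 0.015, -0.0]
contact_force: [2.6, 0.5, 2.5]
width: 0.0478
gripper_force: 82.0
```

```bash
python3 - <<'E'
from h import *
st()
im,R=meas(4,(280,150),(340,270))
E
```

```text
clk 17.6 pos [0.5764 0.2702 0.0898] yaw 0.0309 F [2.6 0.5 2.5] M [-0.047  0.259  0.   ] w 0.0478 82
clk 17.8 pos [0.5763 0.2702 0.0904] yaw 0.0311 F [2.3 1.2 1.1] M [-0.    0.26 -0.03] w 0.048 82.0718351751566
[(np.int32(34), array([290.  , 242.47])), (np.int32(35), array([305.  , 246.31]))]
[-0.0155  0.0143]
[-0.0598  0.0076]
tilt 8.640265716263274 len 0.044812113915298935
```

Call:
move_arm --deltas '[[[-0.001,0,0.002,0,0.6],[-0.002,0,0.004,0,0.6],[-0.0035,0,0.006,0,0.6],[-0.0045,0,0.0075,0,0.6],[-0.0045,0,0.009,0,0.6],[-0.0045,0,0.009,0,0.6]]]'

```text
clock: 18.4
position: [0.5723, 0.2698, 0.0827]
ee_rot: [0.0, 1.0, 0.016, -0.0]
contact_force: [1.7, -0.0, 1.9]
width: 0.0481
gripper_force: 82.0
```

```bash
python3 - <<'E'
from h import *
st()
im,R=meas(3,(280,150),(340,270))
E
```

```text
clk 18.4 pos [0.5723 0.2698 0.0827] yaw 0.0313 F [ 1.7 -0.   1.9] M [-0.004  0.197 -0.05 ] w 0.0481 82
clk 18.55 pos [0.5723 0.2698 0.0829] yaw 0.0313 F [ 1.3 -0.   1.7] M [ 0.01  0.28 -0.  ] w 0.0479 81.96471534669399
[(np.int32(33), array([291.88, 244.45])), (np.int32(32), array([307. , 247.5]))]
[-0.0166  0.0149]
[-0.0615  0.0113]
tilt 4.530947088263725 len 0.04505952358955744
```

Call:
move_arm --deltas '[[[0,0,0.0012,0,0.6],[0,0,0.0025,0,0.6],[0,0,0.0025,0,0.6]]]'

```text
clock: 18.85
position: [0.5725, 0.2698, 0.081]
ee_rot: [0.0, 1.0, 0.016, -0.0]
contact_force: [0.0, -0.7, 1.7]
width: 0.0477
gripper_force: 82.0
```

```bash
python3 -c "
from h import *
st()"
```

```text
clk 18.85 pos [0.5725 0.2698 0.081 ] yaw 0.0313 F [ 0.  -0.7  1.7] M [-0.064  0.431  0.063] w 0.0477 82
```

Call:
move_arm --deltas '[[[0,0,0.0006,0,0.6],[0,0,0.0012,0,0.6],[0,0,0.0012,0,0.6]]]'

```text
clock: 19.15
position: [0.5725, 0.2699, 0.0801]
ee_rot: [0.0, 1.0, 0.016, -0.0]
contact_force: [0.4, 0.0, 1.9]
width: 0.0478
gripper_force: 82.0
```

```bash
python3 -c "
from h import *
st()"
```

```text
clk 19.15 pos [0.5725 0.2699 0.0801] yaw 0.0313 F [0.4 0.  1.9] M [-0.052  0.53   0.041] w 0.0478 82
```

Call:
move_arm --deltas '[[[0,0,0.0006,0,0.6],[0,0,0.0012,0,0.6],[0,0,0.0012,0,0.6]]]'

```text
clock: 19.45
position: [0.5727, 0.2703, 0.0792]
ee_rot: [-0.0, 1.0, 0.015, 0.0]
contact_force: [1.0, 0.1, 2.9]
width: 0.0478
gripper_force: 82.0
```

```bash
python3 -c "
from h import *
st()"
```

```text
clk 19.45 pos [0.5727 0.2703 0.0792] yaw 0.0309 F [1.  0.1 2.9] M [ 0.092  0.519 -0.038] w 0.0478 82
```

Call:
move_arm --deltas '[[[0,0,0.0006,0,0.6],[0,0,0.0012,0,0.6],[0,0,0.0012,0,0.6]]]'

```text
clock: 19.75
position: [0.5728, 0.2703, 0.0786]
ee_rot: [-0.0, 1.0, 0.016, 0.0]
contact_force: [-0.1, 0.6, 5.3]
width: 0.0483
gripper_force: 82.3
```

```bash
python3 -c "
from h import *
st()"
```

```text
clk 19.75 pos [0.5728 0.2703 0.0786] yaw 0.0319 F [-0.1  0.6  5.3] M [0.134 0.546 0.224] w 0.0483 82
```

Call:
move_arm --deltas '[[[-0.0006,0,0,0,0.6],[-0.0012,0,0,0,0.6],[-0.0012,0,0,0,0.6]]]'

```text
clock: 20.05
position: [0.5727, 0.2703, 0.0787]
ee_rot: [-0.0, 1.0, 0.016, 0.001]
contact_force: [2.0, 1.3, 5.0]
width: 0.048
gripper_force: 82.3
```

```bash
python3 -c "
from h import *
st()"
```

```text
clk 20.05 pos [0.5727 0.2703 0.0787] yaw 0.0315 F [2.  1.3 5. ] M [0.203 0.187 0.205] w 0.048 82
```

Call:
move_arm --deltas '[[[-0.0006,0,0,0,0.6],[-0.0012,0,0,0,0.6],[-0.0012,0,0,0,0.6]]]'

```text
clock: 20.35
position: [0.5716, 0.2703, 0.0784]
ee_rot: [-0.0, 1.0, 0.015, 0.001]
contact_force: [3.7, 3.2, 3.6]
width: 0.0479
gripper_force: 82.2
```

```bash
python3 -c "
from h import *
st()"
```

```text
clk 20.35 pos [0.5716 0.2703 0.0784] yaw 0.031 F [3.7 3.2 3.6] M [ 0.39  -0.002  0.057] w 0.0479 82
```

```bash
python3 - <<'E'
from h import *
im,R=meas(6,(260,150),(340,270))
np.save('side3.npy',im)
m=cv2.inRange(cv2.cvtColor(im,cv2.COLOR_BGR2HSV),(100,110,20),(128,255,255))
for c in range(255,350,6):
    r=np.where(m[215:290,c])[0]+215
    if len(r): print(c,r.min(),r.max(),len(r),end=' | ')
E
```

```text
clk 20.65 pos [0.5715 0.2703 0.0784] yaw 0.031 F [3.8 2.4 3.6] M [ 0.44 -0.15  0.08] w 0.0478 82.20301732420921
[(np.int32(22), array([265.14, 204.  ])), (np.int32(32), array([291.94, 245.47])), (np.int32(35), array([307.  , 248.31]))]
[0.0497 0.155 ]
[-0.0159  0.0157]
[-0.0607  0.013 ]
267 244 249 6 | 273 238 250 11 | 279 251 251 1 | 291 240 253 6 | 297 241 254 14 | 303 242 256 12 | 309 252 257 6 | 315 246 260 15 | 321 244 261 6 | 327 260 262 3 | 333 247 258 6 |
```

The lateral reaction (+x, +y) suggests the taper is already in the hole, with the plate slightly too far -x/-y. I'll relieve that.

Call:
move_arm --deltas '[[[0.0006,-0.0005,0,0,0.6],[0.0012,-0.001,0,0,0.6],[0.0015,-0.001,0,0,0.6],[0.0015,-0.001,0,0,0.6]]]'

```text
clock: 21.05
position: [0.5715, 0.2704, 0.0782]
ee_rot: [0.0, 1.0, 0.016, -0.001]
contact_force: [2.2, 1.8, 4.9]
width: 0.0481
gripper_force: 82.3
```

```bash
python3 -c "
from h import *
st()"
```

```text
clk 21.05 pos [0.5715 0.2704 0.0782] yaw 0.0315 F [2.2 1.8 4.9] M [0.205 0.141 0.175] w 0.0481 82
```

Call:
move_arm --deltas '[[[0.0006,-0.0006,0,0,0.6],[0.0012,-0.0014,0,0,0.6],[0.0012,-0.0014,0,0,0.6]]]'

```text
clock: 21.35
position: [0.5715, 0.271, 0.0774]
ee_rot: [0.001, 1.0, 0.016, -0.002]
contact_force: [-0.0, 0.5, 2.6]
width: 0.0479
gripper_force: 82.1
```

```bash
python3 -c "
from h import *
st()"
```

```text
clk 21.35 pos [0.5715 0.271  0.0774] yaw 0.032 F [-0.   0.5  2.6] M [-0.007  0.54   0.346] w 0.0479 82
```

Call:
move_arm --deltas '[[[0,0,0.0006,0,0.6],[0,0,0.0013,0,0.6],[0,0,0.0013,0,0.6]]]'

```text
clock: 21.65
position: [0.5716, 0.2713, 0.0764]
ee_rot: [0.001, 1.0, 0.016, -0.001]
contact_force: [-1.1, -1.5, 2.7]
width: 0.0478
gripper_force: 82.0
```

```bash
python3 -c "
from h import *
st()"
```

```text
clk 21.65 pos [0.5716 0.2713 0.0764] yaw 0.0315 F [-1.1 -1.5  2.7] M [-0.204  0.779  0.28 ] w 0.0478 82
```

It dropped: z fell without any command and Fz eased, so the dowel is entering the hole. I'll keep lowering gently.

Call:
move_arm --deltas '[[[0,0.0005,0.0006,0,0.6],[-0.0004,0.0005,0.0015,0,0.6],[-0.0004,0.0005,0.0025,0,0.6],[-0.0004,0.0005,0.0025,0,0.6]]]'

```text
clock: 22.05
position: [0.5719, 0.2714, 0.0749]
ee_rot: [0.0, 1.0, 0.016, -0.001]
contact_force: [-2.6, -0.6, 2.2]
width: 0.0478
gripper_force: 82.1
```

```bash
python3 -c "
from h import *
st()"
```

```text
clk 22.05 pos [0.5719 0.2714 0.0749] yaw 0.0312 F [-2.6 -0.6  2.2] M [-0.132  1.127  0.219] w 0.0478 82
```

Call:
move_arm --deltas '[[[0,0,0.0008,0,0.6],[0,0,0.0016,0,0.6],[0,0,0.0024,0,0.6],[0,0,0.0024,0,0.6]]]'

```text
clock: 22.45
position: [0.5727, 0.2715, 0.0731]
ee_rot: [-0.0, 1.0, 0.016, 0.0]
contact_force: [-1.7, 0.1, 1.4]
width: 0.0481
gripper_force: 81.9
```

```bash
python3 -c "
from h import *
st()
meas(3,(275,150),(340,270))"
```

```text
clk 22.45 pos [0.5727 0.2715 0.0731] yaw 0.0311 F [-1.7  0.1  1.4] M [0.005 0.756 0.154] w 0.0481 82
clk 22.6 pos [0.5727 0.2715 0.0731] yaw 0.0311 F [-1.8 -0.5  0.4] M [-0.04  0.73  0.09] w 0.0482 81.90453339368105
[(np.int32(36), array([291.53, 246.86])), (np.int32(36), array([306.83, 249.14]))]
[-0.0159  0.0165]
[-0.0616  0.0161]
tilt 0.4553633683985729 len 0.04576372180738308
```

Call:
move_arm --deltas '[[[0.0003,0,0.0008,0,0.6],[0.0005,0,0.0014,0,0.6],[0.0005,0,0.0014,0,0.6]]]'

```text
clock: 22.9
position: [0.5727, 0.2715, 0.0726]
ee_rot: [-0.0, 1.0, 0.016, -0.0]
contact_force: [-3.7, -0.2, 4.9]
width: 0.048
gripper_force: 82.2
```

```bash
python3 -c "
from h import *
st()"
```

```text
clk 22.9 pos [0.5727 0.2715 0.0726] yaw 0.0312 F [-3.7 -0.2  4.9] M [-0.006  1.061  0.125] w 0.048 82
```

Call:
move_arm --deltas '[[[0,0,0.0006,0,0.6],[0,0,0.0012,0,0.6],[0,0,0.0012,0,0.6]]]'

```text
clock: 23.2
position: [0.5727, 0.2716, 0.0725]
ee_rot: [-0.0, 1.0, 0.016, 0.0]
contact_force: [-4.2, 0.0, 8.9]
width: 0.048
gripper_force: 83.5
```

```bash
python3 -c "
from h import *
st()
meas(3,(275,150),(340,270))"
```

```text
clk 23.2 pos [0.5727 0.2716 0.0725] yaw 0.0313 F [-4.2  0.   8.9] M [-0.121  1.26   0.082] w 0.048 83
clk 23.35 pos [0.5727 0.2716 0.0725] yaw 0.0313 F [-4.6 -0.7  8.9] M [-0.12  1.34  0.15] w 0.0483 83.484754152596
[(np.int32(37), array([291.49, 246.86])), (np.int32(33), array([306.88, 249.39]))]
[-0.0158  0.0171]
[-0.0618  0.0158]
tilt 1.623616447293689 len 0.046003266510527246
```

Call:
move_arm --deltas '[[[-0.0006,0,-0.001,0,0.6],[-0.001,0,-0.0016,0,0.6],[-0.001,0,-0.0016,0,0.6]]]'

```text
clock: 23.65
position: [0.5727, 0.2716, 0.0726]
ee_rot: [-0.0, 1.0, 0.016, 0.001]
contact_force: [-1.2, 0.0, 3.5]
width: 0.0479
gripper_force: 82.9
```

```bash
python3 -c "
from h import *
st()"
```

```text
clk 23.65 pos [0.5727 0.2716 0.0726] yaw 0.0313 F [-1.2  0.   3.5] M [0.026 0.702 0.107] w 0.0479 83
```

Call:
move_arm --deltas '[[[0,0,0,0,0.0],[0,0,0,0,-0.3],[0,0,0,0,-0.6],[0,0,0,0,-1],[0,0,0,0,-1],[0,0,0,0,-1],[0,0,0,0,-1]]]'

```text
clock: 24.35
position: [0.5723, 0.2714, 0.0725]
ee_rot: [0.0, 1.0, 0.016, 0.0]
contact_force: [-0.3, -0.2, 0.1]
width: 0.0856
gripper_force: 0.0
```

```bash
python3 -c "
from h import *
st()
meas(4,(275,150),(340,270))"
```

```text
clk 24.35 pos [0.5723 0.2714 0.0725] yaw 0.0312 F [-0.3 -0.2  0.1] M [ 0.031  0.005 -0.044] w 0.0856 0
clk 24.55 pos [0.5722 0.2714 0.0725] yaw 0.0313 F [ 0.4 -0.8  0.4] M [ 0.    0.04 -0.04] w 0.0852 0.0
[(np.int32(36), array([291.58, 246.89])), (np.int32(33), array([306.88, 249.39]))]
[-0.0155  0.017 ]
[-0.0613  0.0158]
tilt 1.5492669132255017 len 0.0457407472231781
```

Released. Next I'll raise straight up and move clear, then check with the last picture.

Call:
move_arm --deltas '[[[0,0,-0.01,0,-1],[0,0,-0.03,0,-1],[0,0,-0.06,0,-1],[0,0,-0.1,0,-1],[0,0,-0.15,0,-1],[0,0.03,-0.19,0,-1],[0,0.08,-0.2,0,-1],[0,0.13,-0.2,0,-1],[0,0.19,-0.2,0,-1],[0,0.25,-0.2,0,-1],[0,0.31,-0.2,0,-1],[0,0.37,-0.2,0,-1]]]'

```text
clock: 25.75
position: [0.5813, -0.0262, 0.2334]
ee_rot: [0.0, 1.0, 0.016, 0.001]
contact_force: [1.4, -0.0, 0.3]
width: 0.0854
gripper_force: 0.0
```

Call:
move_arm --deltas '[[[0,0.05,0,0,-1],[0,0.1,0,0,-1],[0,0.14,0,0,-1],[0,0.16,0,0,-1],[0,0.16,0,0,-1]]]'

```text
clock: 26.25
position: [0.5855, -0.154, 0.2327]
ee_rot: [0.0, 1.0, 0.014, 0.0]
contact_force: [0.0, 0.8, 0.8]
width: 0.0853
gripper_force: 0.0
```

```bash
python3 - <<'E'
from h import *
st()
T=np.mean([snap('top').astype(float) for _ in range(4)],0).astype(np.uint8);S=np.mean([snap('side').astype(float) for _ in range(4)],0).astype(np.uint8)
cr=lambda im,x,y,w,h:cv2.resize(im[y:y+h,x:x+w],(400,400),interpolation=cv2.INTER_CUBIC)
cv2.imwrite('pics/final.png',cv2.convertScaleAbs(np.hstack([cr(T,215,155,75,75),cr(S,250,215,100,100)]),alpha=1.4))
for n,im in(('top',T),('side',S)):
    m=cv2.inRange(cv2.cvtColor(im,cv2.COLOR_BGR2HSV),(8,120,60),(28,255,255));x0,x1=(235,262) if n=='top' else (262,320)
    k,l,s,c=cv2.connectedComponentsWithStats(m)
    for i in range(1,k):
        if x0<c[i][0]<x1 and 160<c[i][1]<260: print(n,s[i,4],c[i].round(2), plane('top',*c[i],.094).round(4) if n=='top' else '')
m=cv2.inRange(cv2.cvtColor(T,cv2.COLOR_BGR2HSV),(100,110,30),(128,255,255))
W=[]
for r in range(160,225):
    c=np.where(m[r,235:265])[0]
    if len(c)>8: W.append(np.r_[plane('top',235+(c.min()+c.max())/2,r,.086)[:2],len(c)])
W=np.array(W);N=W[W[:,2]<=15];print('yaw',np.polyfit(N[:,0],N[:,1],1),'x',W[:,0].min(),W[:,0].max(),len(W))
E
```

```text
clk 26.25 pos [ 0.5855 -0.154   0.2327] yaw 0.0285 F [0.  0.8 0.8] M [ 0.021 -0.02   0.018] w 0.0853 0
top 5 [247.2 172.4] [0.6069 0.2699 0.094 ]
top 22 [247.64 186.45] [0.5566 0.2686 0.094 ]
top 18 [248.67 199.06] [0.5118 0.2651 0.094 ]
side 22 [265.14 204.  ] 
side 7 [275.   245.71] 
side 34 [291.5 247. ] 
side 34 [306.68 249.41] 
yaw [0.0261216  0.25315358] x 0.438010735414575 0.6310102835497156 33
```

View pics/final.png

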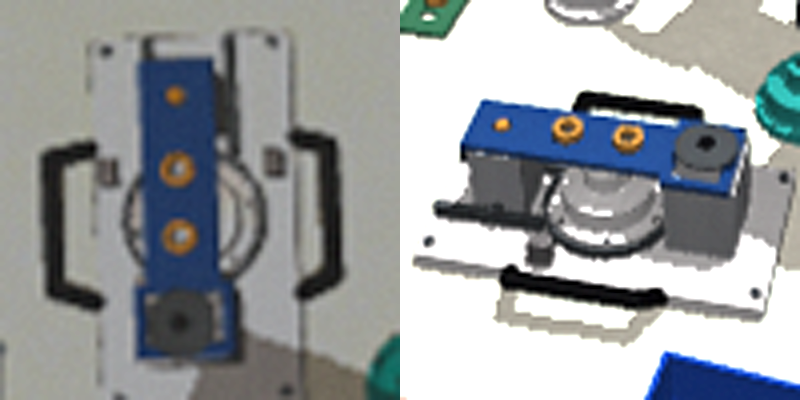

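The final view shows the brass dowel up through the hole (top crop (175,95)). The stud head is over the eye with the lip hooked under it (crop (180,322)), and the plate lies straight and flat on both pillars. The housing is in its nest and the gripper is clear.

```bash
python3 -c "
from rig import manip
print(manip.sign_off())"
```

```text
the job is handed in; nothing more can be done
None
```

The guide plate is fitted: its lip is hooked under the stud head, its hole is seated over the dowel, and it lies released, straight and flat on both pillars. I handed the job in at about 27 s of the 58 s, and the plate met at most about 12 N on the fixture.

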